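Draw the pump piston to its service groove and hold it

ROBOT

A 6-joint arm with a two-finger parallel gripper is mounted at the origin on the work surface. World frame = base frame: x ahead of the robot, y to its left, z up, the work surface at z = 0. Lengths are in m, angles in degrees, forces in N, time in s.
With the tool pointing down it reaches from about 0.25 to 0.725 m from the base axis. Payload 9.7 kg.
Tool frame: the origin (TCP) lies midway between the tips of the shut fingers; the grasp point (between the pads) lies 19 mm behind it; y points along the fingers, x is the direction in which the jaws open and shut, and the axes are right-handed (so a half turn about y gives the same grasp; the last joint's range is limited). The gripper opens to 85 mm and grips with 20 to 120 N. Pads are 22 mm wide; open, the fingers measure 114 mm over their backs; the gripper's body (76 mm by 85 mm) begins 54 mm behind the grasp point. The pads swing forward as they close: fully open they stand 13 mm farther back than shut.
Start: joints at [67.036, 4.979, 10.078, 95.1, 0, 90], TCP at [0.215, 0.506, 0.231] pointing down, gripper open.
Joint ranges: [-179.16, 179.16], [-48.56, 103.87], [-65.8, 70.77], [-126.05, 130.52], [-82.76, 87.17], [-180, 180]. Speed limits (degrees/s): [127.2, 127.2, 147.25, 180, 180, 180].

INTERFACE

Orientations are given as [roll, pitch, yaw] about the fixed x, y, z axes, in that order (R = Rz(yaw) Ry(pitch) Rx(roll)).
In Python, from workcell import get_obs, camera, job_done gives the robot as it stands.
- The arm moves only by the tool play_rows, never from a script. Its argument "moves" is a list of rows, each a list of 3 entries, a list of its own where there are three numbers: the turn, a rotation vector about the tool's x, y, z in degrees, then the shift along the tool's x, y, z in m, then the opening in per cent of the stroke, from 0 (shut) to 100 (fully open). A call has exactly 5 rows; each row is the pose to reach, as a shift and turn from the pose commanded when the call began, along the tool's axes at that moment; what a row does not reach only later rows make up. A row lasts 1/10 s, in which the tool goes at most 50 mm and 8.59 degrees, less where a joint would pass 70% of its speed; a pose out of reach is approached as far as the arm can. A call with a gripper value outside its range is refused whole. The fingers move at their own pace and stop on an object; "grip_force" is the grip in N (left out, the last holds). Time passes only in rows, so rows that repeat a pose let the fingers close, or fill a call up. It gives the time, the measured TCP pose, the force and the opening at its end, in the units of the state.
- get_obs(): the state, without advancing time (a new reading comes with each control period).
- camera(name): name is "scene" or "top"; returns a dict with "img" (384x512x3 uint8, red, green, blue), "fov_y" (degrees; the focal length in pixels is half the picture's height over the tangent of half this angle, whatever the lens; pixels are square), "cx", "cy" (the principal point, pixels), "world_from_camera" (4x4, takes a point from camera to world coordinates). Camera axes: x right, y up, looking along -z (the intrinsics and any distortion apply to the point x, -y, -z); pixel columns grow to the right and rows downward; lengths in m; the calibration is good to about 2 mm. A picture is of the moment at which its call begins. There is no depth.
- job_done(): hands the job in, once; it reports no verdict.
The state is a dict: "time": time; "q": joint angles; "qd": joint speeds; "joint_efforts": joint torques, N m; "ee_pos": TCP position; "tcp_rot": TCP orientation; "wrist_force": force on the tool from outside, world axes, zero at the start; "torque": the same for the moment, N m; "opening": finger opening in m.
Only numpy, scipy, OpenCV 4.12 (cv2) and the standard library are available. Lean on these libraries where they do the work, as an engineer would, in place of code of your own. Each camera call takes 0.05 s, during which the arm holds its last target.

TASK

On the pump unit, first press the small latch lever down as far as it goes, so that its nose swings off the collar of the piston rod. Then take the rod by its black knob and draw it straight out along its leaning bore, without forcing it sideways, about 42 mm, so that the groove turned round the rod stands clear of the barrel's mouth while its foot stays well inside the bore. Finish while still holding the rod there, and leave the loose parts around the unit where they are.

Things in the scene. Friction and masses are not known exactly. Their poses are not given: they have to be found in the camera images.
- unit: dark green chassis plate of the pump unit, 190 x 190 mm, top 16 mm above the table, fixed; origin on the table under the barrel, z up, x towards the lever's side, yaw 0 +- 0.45 rad. A motor (60 mm wide, 66 mm to +y of the origin) stands 87 mm high; parts on the -y side are under 60 mm.
- barrel: square aluminium piston barrel, 44 x 44 x 85 mm, three ribs, fixed on the plate. Origin: centre of its underside, 30 mm above the table. Its z axis is the bore's axis, out of the mouth, leaning 0.20 rad from vertical towards the unit's -x (roughly to the robot). Its x axis points to the lever's side, rising 0.20 rad; y is level. Blind bore 17 mm wide, 79 mm deep.
- mouth (a point): centre of the bore's mouth, on the barrel's axis 85 mm above the barrel's origin; axes as the barrel's. The lever's pivot lies 34 mm to its +x and 19 mm below it.
- rod: loose steel piston rod, 16 mm thick, about 0.22 kg (varies); origin: centre of its foot, z along it to the knob. Its collar (28 mm wide, 6 thick, underside 75 mm from the foot) starts resting on the mouth; then a 12 mm neck, 18 long, then the black knob. A groove, 6 wide and 2.5 deep, lies 30 to 36 mm below the collar's underside. 1 mm play in the bore; slides back by its weight if let go.
- collar (a point): point on the rod's axis at the underside of the collar; its distance from the mouth is how far the rod is drawn (0 at the start).
- knob (a point): middle of the black knob (22 mm wide, 30 mm long cylinder), on the rod's axis, 39 mm above the collar's underside. Its flank is free all round.
- pad (a point): centre of the upper face of the lever's steel thumb pad, 24 x 24 x 8 mm, 60 mm out from the pivot on the side away from the rod.
- latch (a joint): angle of the steel latch lever on the barrel, about a level axis along the barrel's y: 0 to 0.06 at the start, nose over the collar, arm rising about 0.3 rad above level; grows as the pad is pressed down; stop at 0.70 (arm 0.40 rad below level, pad about 40 mm lower). It stays where left; about 2.5 N on the pad moves it.
- can: loose aluminium capacitor can, 36 mm wide, 70 mm high; origin at its foot. Not to be disturbed.
- bearing: loose steel ring bearing, 52 mm wide, 16 mm high; origin at its underside. Not to be disturbed.
- pulley: loose black plastic pulley, 56 mm wide, 36 mm high; origin at its underside. Not to be disturbed.
Things that resemble listed ones, but are neither listed nor needed, are in the scene too. What is meant by the rod is not turquoise, and is the smaller of those in its own colour.

How it is judged:
By the outcome, as a careful person would: the job done as asked, in the order asked, and still so for the second after the job is handed in, while the arm keeps its last pose, push and grip.
It also fails if it takes over 42 s, if anything falls off the work surface, if the arm or the gripper's body presses on something with over 40 N, if the wrist force passes 120 N, or if a joint passes its speed limit or range.

## Working session

There is one attempt and no reset: what is moved stays moved. The work goes in short steps, Python scripts to look and compute and a tool call to move; the robot and the scene stay as the last step left them, time stands still between calls to the robot, and variables do not carry over. Pictures are saved under pics/ and viewed, and the job is handed in when it is done.

Besides the shell and the picture viewer there is one more tool, called after "Emit:" in YAML: its name, and indented under it one key for each argument. play_rows: Moves the arm, as the interface text tells. Its arguments: {"type":"object","properties":{"moves":{"type":"array"},"grip_force":{"type":"number"}},"required":["moves"]}

```bash
ls; mkdir -p pics
python3 - <<'E'
from workcell import get_obs,camera
import cv2,json,numpy as np
print(get_obs())
for n in("scene","top"):
    c=camera(n); cv2.imwrite(f"pics/{n}0.png",cv2.cvtColor(c["img"],cv2.COLOR_RGB2BGR))
    print({k:v for k,v in c.items() if k!="img"})
E
```

```text
pics
{'time': 0.0, 'q': array([ 6.70347310e+01,  5.01037353e+00,  1.00330663e+01,  9.50998852e+01,
       -2.01761975e-03,  8.99999986e+01]), 'qd': array([ 0.02452594, -0.00911909,  0.09385173,  0.02149143, -0.04476605,
        0.00332944]), 'joint_efforts': array([ 1.90382554e-03, -5.20388746e+01,  4.64801753e+01,  1.65773788e-02,
        1.09615430e-04, -5.07591878e-06]), 'ee_pos': array([0.21451033, 0.50618186, 0.23057762]), 'tcp_rot': array([-9.00020176e+01,  7.71925090e-02,  6.70347324e+01]), 'wrist_force': array([ 0.25425892, -1.14143565, -0.61963512]), 'torque': array([-0.00310191,  0.01579585,  0.0055065 ]), 'opening': 0.08532965853491138}
{'fov_y': 57.92152715518998, 'cx': 258.3986916594148, 'cy': 188.90770900038365, 'world_from_camera': array([[ 0.65562715, -0.63517116,  0.40830214,  0.93804175],
       [ 0.75499505,  0.54310628, -0.367448  , -0.30591855],
       [ 0.01164092,  0.54917498,  0.83562631,  0.77355641],
       [ 0.        ,  0.        ,  0.        ,  1.        ]])}
{'fov_y': 55.62521123048614, 'cx': 258.0523314278664, 'cy': 192.0750564205425, 'world_from_camera': array([[-0.02385408,  0.99397746, -0.10695698,  0.49785589],
       [-0.99969001, -0.02295329,  0.00964532,  0.00549298],
       [ 0.00713221,  0.1071539 ,  0.99421686,  1.10964213],
       [ 0.        ,  0.        ,  0.        ,  1.        ]])}
```

View pics/scene0.png

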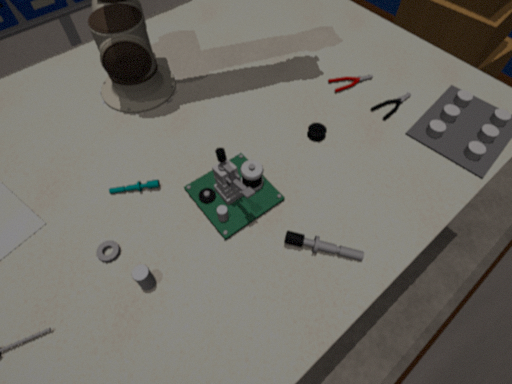

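View pics/top0.png

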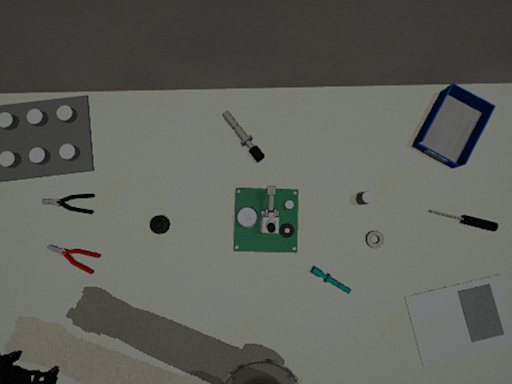

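Run:
```python
import cv2,numpy as np
a=cv2.imread("pics/scene0.png")[130:250,170:300]; b=cv2.imread("pics/top0.png")[175:265,220:310]
g=lambda i:(255*(i/255.)**0.6).astype('uint8')
cv2.imwrite("pics/cs.png",g(cv2.resize(a,None,fx=5,fy=5,interpolation=2)));cv2.imwrite("pics/ct.png",g(cv2.resize(b,None,fx=6.5,fy=6.5,interpolation=2)))
```

```text
(no output)
```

View pics/cs.png

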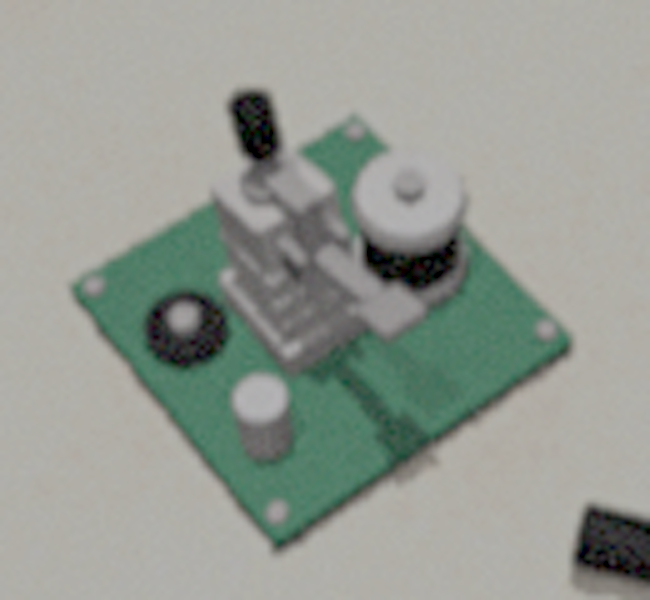

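View pics/ct.png

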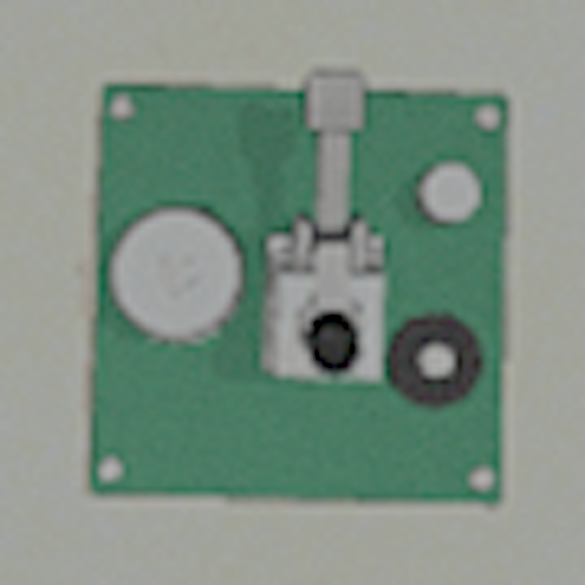

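```bash
cat > h.py <<'E'
import numpy as np,cv2
from workcell import get_obs,camera
def ray(c,u,v):
    H=c["img"].shape[0] if "img" in c else 384
    f=H/2/np.tan(np.radians(c["fov_y"]/2)); T=c["world_from_camera"]
    d=T[:3,:3]@np.array([(u-c["cx"])/f,-(v-c["cy"])/f,-1]); return T[:3,3],d/np.linalg.norm(d)
def onz(c,u,v,z):
    o,d=ray(c,u,v); return o+d*(z-o[2])/d[2]
def proj(c,P):
    f=192/np.tan(np.radians(c["fov_y"]/2)); T=c["world_from_camera"]
    p=T[:3,:3].T@(np.array(P)-T[:3,3]); return np.array([c["cx"]+f*p[0]/-p[2],c["cy"]-f*p[1]/-p[2]])
def tri(r1,r2):
    (o1,d1),(o2,d2)=r1,r2
    s=np.linalg.lstsq(np.c_[d1,-d2],o2-o1,rcond=None)[0]
    a,b=o1+s[0]*d1,o2+s[1]*d2; return (a+b)/2,np.linalg.norm(a-b)
def rpy(r,p,y):
    from scipy.spatial.transform import Rotation as R
    return R.from_euler('xyz',[r,p,y],degrees=True).as_matrix()
E
python3 - <<'E'
from h import *
for n in("scene","top"):
    c=camera(n); im=c["img"]; hsv=cv2.cvtColor(cv2.GaussianBlur(im,(3,3),0),cv2.COLOR_RGB2HSV)
    m=cv2.inRange(hsv,(45,80,20),(88,255,255))
    if n=="scene": m[:, :170]=0
    m[:130]=0; 
    if n=="top": m[265:]=0; m[:,:220]=0; m[:,310:]=0
    cs=cv2.findContours(m,0,1)[0]; k=max(cs,key=cv2.contourArea)
    P=np.array([onz(c,u,v,0.016)[:2] for u,v in cv2.convexHull(k)[:,0]],np.float32)
    print(n,cv2.minAreaRect(P))
    x0,y0,x1,y1={"scene":(205,140,232,170),"top":(255,215,285,240)}[n]
    k=(im[y0:y1,x0:x1].max(2)<45).astype('uint8'); 
    q,l,s,ce=cv2.connectedComponentsWithStats(k)
    for i in range(1,q):
        if s[i,4]>8: print(s[i]+[x0,y0,0,0,0],ce[i]+[x0,y0])
E
```

```text
scene ((0.5348352193832397, -0.029668554663658142), (0.18506717681884766, 0.18672098219394684), 87.23217010498047)
[216 148  10  17 107] [220.71962617 155.42990654]
top ((0.5323029160499573, -0.02621494233608246), (0.18668358027935028, 0.18666379153728485), 87.1635513305664)
[267 223   8  10  60] [270.66666667 227.15      ]
[279 224   6  13  53] [282.16981132 229.90566038]
```

Run:
```python
from h import *
s=camera("scene");t=camera("top")
print(tri(ray(s,220.9,155.4),ray(t,270.7,227.0)))
print(onz(s,220.9,155.4,.153),onz(t,270.7,227.0,.160))
yaw=np.radians(-2.8);ux=np.array([np.cos(yaw),np.sin(yaw),0]);uy=np.array([-ux[1],ux[0],0]);z=np.array([0,0,1.])
b=-np.sin(.2)*ux+np.cos(.2)*z; bx=np.cos(.2)*ux+np.sin(.2)*z
# pad midpoints: crops
pt=np.array([335,100])/6.5+[220,175]; ps=np.array([392,308])/5+[170,130]
print(tri(ray(s,*ps),ray(t,*pt)))
# motor top centre
mt=np.array([177,273])/6.5+[220,175]; ms=np.array([409,185])/5+[170,130]
print("motor",onz(t,*mt,.087)[:2],tri(ray(s,*ms),ray(t,*mt)))
```

```text
(array([ 0.50767104, -0.03556514,  0.14873019]), np.float64(0.0016808899493480087))
[ 0.51012804 -0.03809339  0.153     ] [ 0.50802079 -0.03439486  0.16      ]
(array([ 0.60867902, -0.04055275,  0.11907429]), np.float64(0.0015247279148715052))
motor [0.53827821 0.02759379] (array([0.53902286, 0.02839019, 0.08075287]), np.float64(0.0016540935192376816))
```

```bash
cat >> h.py <<'E'
from scipy.spatial.transform import Rotation as Ro
def go(P,x_axis=None,y_axis=None,obs=None):
    """print shift (tool axes) and rotvec for target TCP P, target tool axes"""
    o=obs or get_obs(); R=rpy(*o["tcp_rot"]); d=R.T@(np.array(P)-o["ee_pos"])
    print("t",round(o["time"],2),"q",np.round(o["q"],1),"ee",np.round(o["ee_pos"],4),"rot",np.round(o["tcp_rot"],2),"F",np.round(o["wrist_force"],1),"open",round(o["opening"],4))
    print("shift",np.round(d,4))
    if x_axis is not None:
        y=np.array(y_axis)/np.linalg.norm(y_axis); x=np.array(x_axis)-y*np.dot(x_axis,y); x/=np.linalg.norm(x)
        print("turn",np.round(np.degrees(Ro.from_matrix(R.T@np.c_[x,y,np.cross(x,y)]).as_rotvec()),2))
yaw=np.radians(-2.8);ux=np.array([np.cos(yaw),np.sin(yaw),0]);uy=np.array([-ux[1],ux[0],0]);uz=np.array([0,0,1.])
b=-np.sin(.2)*ux+np.cos(.2)*uz; bx=np.cos(.2)*ux+np.sin(.2)*uz
O=np.array([.533,-.037,0]); mouth=O+.030*uz+.085*b; knob=mouth+.039*b
piv=mouth+.034*bx-.019*b
E
python3 - <<'E'
from h import *
print(mouth,knob,piv)
P=O+.0775*ux; print(P)
go([P[0],P[1],.17],uy,-uz)
go([P[0],P[1],.17],-uy,-uz)
E
```

```text
[ 0.51613327 -0.03617508  0.11330566] [ 0.50839441 -0.03579659  0.15152826] [ 0.55318596 -0.03798726  0.10143915]
[ 0.61040748 -0.04078586  0.        ]
t 0.3 q [67.   5.  10.1 95.1 -0.  90. ] ee [0.2146 0.5064 0.2311] rot [-9.000e+01  3.000e-02  6.704e+01] F [-0.3 -0.  -0.3] open 0.0852
shift [-0.3493  0.0612 -0.5779]
turn [ -0.   -20.16  -0.03]
t 0.3 q [67.   5.  10.1 95.1 -0.  90. ] ee [0.2146 0.5064 0.2311] rot [-9.000e+01  3.000e-02  6.704e+01] F [-0.3 -0.  -0.3] open 0.0852
shift [-0.3493  0.0612 -0.5779]
turn [ 4.0000e-02  1.5984e+02 -1.0000e-02]
```

Emit:
play_rows:
  moves:
    - [[0,-4,0],[-0.025,0,-0.042],0]
    - [[0,-8,0],[-0.05,0,-0.084],0]
    - [[0,-12,0],[-0.076,0,-0.126],0]
    - [[0,-16,0],[-0.1,0,-0.168],0]
    - [[0,-20.16,0],[-0.126,0,-0.21],0]

```text
time: 0.8
ee_pos: [0.3595, 0.3069, 0.2313]
tcp_rot: [-90.0, -0.0, 87.4]
wrist_force: [0.9, 0.4, -0.2]
opening: 0.0124
```

Run:
```python
from h import *
P=O+.0775*ux
go([P[0],P[1],.17],uy,-uz)
```

```text
t 0.8 q [40.5 -5.6 -0.4 95.1 -0.  43.1] ee [0.3595 0.3069 0.2313] rot [-9.002e+01 -2.000e-02  8.739e+01] F [ 0.9  0.4 -0.2] open 0.0124
shift [-0.3359  0.0613 -0.2664]
turn [0.02 0.19 0.02]
```

Emit:
play_rows:
  moves:
    - [[0,0,0],[-0.035,0,-0.028],0]
    - [[0,0,0],[-0.07,0,-0.056],0]
    - [[0,0,0],[-0.105,0,-0.084],0]
    - [[0,0,0],[-0.14,0.01,-0.112],0]
    - [[0,0,0],[-0.175,0.02,-0.14],0]

```text
time: 1.3
ee_pos: [0.491, 0.1251, 0.2114]
tcp_rot: [-90.1, -0.0, 87.2]
wrist_force: [0.5, 1.4, -0.2]
opening: 0.0001
```

Run:
```python
from h import *
P=O+.0775*ux
go([P[0],P[1],.16],uy,-uz)
```

```text
t 1.3 q [14.3 -1.4  1.3 92.7  0.  17.1] ee [0.491  0.1251 0.2114] rot [-9.006e+01 -2.000e-02  8.719e+01] F [ 0.5  1.4 -0.2] open 0.0001
shift [-0.1599  0.0515 -0.1273]
turn [ 0.06 -0.01  0.02]
```

Emit:
play_rows:
  moves:
    - [[0,0,0],[-0.035,0.005,-0.028],0]
    - [[0,0,0],[-0.07,0.015,-0.056],0]
    - [[0,0,0],[-0.105,0.025,-0.084],0]
    - [[0,0,0],[-0.14,0.035,-0.112],0]
    - [[0,0,0],[-0.16,0.041,-0.1275],0]

```text
time: 1.8
ee_pos: [0.6106, -0.042, 0.1687]
tcp_rot: [-89.9, 0.0, 87.1]
wrist_force: [-0.8, 0.4, -0.1]
opening: 0.0001
```

Run:
```python
from h import *
P=O+.0775*ux
go([P[0],P[1],.13],uy,-uz)
s=camera("scene");t=camera("top")
a=s["img"][100:250,150:320]; c=t["img"][145:265,210:330]
v=np.hstack([cv2.resize(a,(510,450),interpolation=2),cv2.resize(c,(290,290),interpolation=2) if 0 else cv2.resize(c[:,25:95],(262,450),interpolation=2)])
cv2.imwrite("pics/p1.png",cv2.cvtColor((255*(v/255.)**.6).astype('uint8'),cv2.COLOR_RGB2BGR))
```

```text
t 1.8 q [-3.9 12.8 12.  89.2 -0.  -1. ] ee [ 0.6106 -0.042   0.1687] rot [-8.993e+01  2.000e-02  8.709e+01] F [-0.8  0.4 -0.1] open 0.0001
shift [0.0012 0.0387 0.0002]
turn [-0.07 -0.11 -0.02]
```

View pics/p1.png

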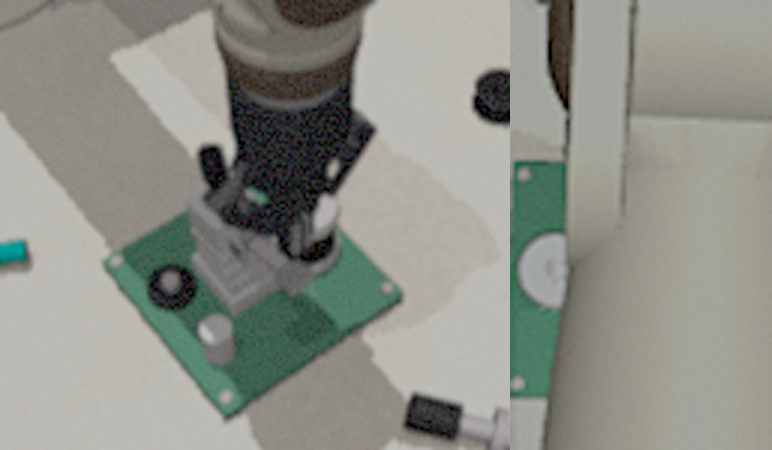

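Emit:
play_rows:
  moves:
    - [[0,0,0],[0.001,0.015,0],0]
    - [[0,0,0],[0.001,0.03,0],0]
    - [[0,0,0],[0.001,0.038,0],0]
    - [[0,0,0],[0.001,0.045,0],0]
    - [[0,0,0],[0.001,0.05,0],0]

```text
time: 2.4
ee_pos: [0.6097, -0.0378, 0.1202]
tcp_rot: [-90.0, -0.0, 87.2]
wrist_force: [0.9, 0.4, 2.3]
opening: -0.0004
```

Emit:
play_rows:
  moves:
    - [[0,0,0],[0,0.004,0],0]
    - [[0,0,0],[0,0.008,0],0]
    - [[0,0,0],[0,0.012,0],0]
    - [[0,0,0],[0,0.016,0],0]
    - [[0,0,0],[0,0.02,0],0]

```text
time: 2.9
ee_pos: [0.6099, -0.0382, 0.1003]
tcp_rot: [-90.0, -0.0, 87.2]
wrist_force: [1.7, 0.3, 2.2]
opening: -0.0003
```

Emit:
play_rows:
  moves:
    - [[0,0,0],[0,0.004,0],0]
    - [[0,0,0],[0,0.008,0],0]
    - [[0,0,0],[0,0.012,0],0]
    - [[0,0,0],[0,0.015,0],0]
    - [[0,0,0],[0,0.016,0],0]

```text
time: 3.4
ee_pos: [0.6094, -0.0383, 0.0842]
tcp_rot: [-90.0, 0.0, 87.2]
wrist_force: [-1.5, 0.1, 6.9]
opening: -0.0001
```

Run:
```python
from h import *
go([.61,-.04,.078])
s=camera("scene")
a=s["img"][120:240,170:310]
cv2.imwrite("pics/p2.png",cv2.cvtColor((255*(cv2.resize(a,(700,600),interpolation=2)/255.)**.6).astype('uint8'),cv2.COLOR_RGB2BGR))
```

```text
t 3.4 q [-3.6 12.9  2.7 79.9 -0.  -0.8] ee [ 0.6094 -0.0383  0.0842] rot [-89.98   0.    87.19] F [-1.5  0.1  6.9] open -0.0001
shift [-0.0017  0.0062 -0.0007]
```

View pics/p2.png

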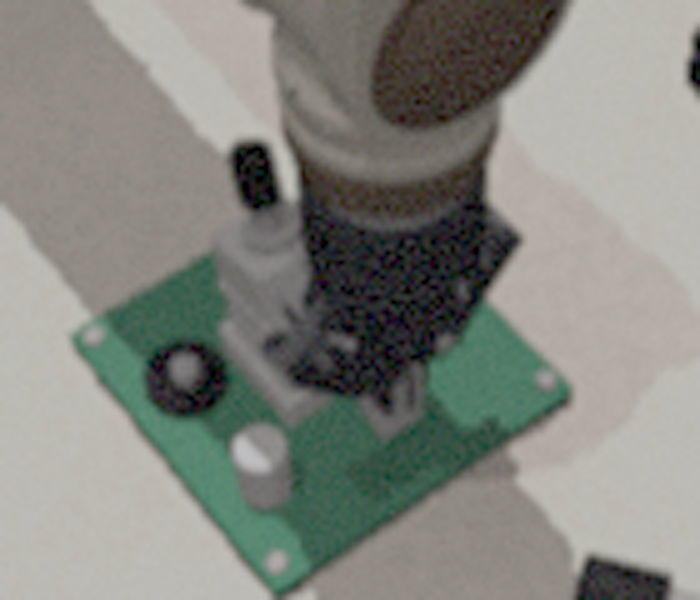

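Emit:
play_rows:
  moves:
    - [[0,0,0],[0,0.0005,0],0]
    - [[0,0,0],[0,0.001,0],0]
    - [[0,0,0],[0,0.0015,0],0]
    - [[0,0,0],[0,0.002,0],0]
    - [[0,0,0],[0,0.002,0],0]

```text
time: 3.95
ee_pos: [0.61, -0.0383, 0.0836]
tcp_rot: [-90.1, 0.0, 87.2]
wrist_force: [-2.6, -0.6, 10.3]
opening: 0.0002
```

Emit:
play_rows:
  moves:
    - [[0,0,0],[0,0.0005,0],0]
    - [[0,0,0],[0,0.001,0],0]
    - [[0,0,0],[0,0.0015,0],0]
    - [[0,0,0],[0,0.0015,0],0]
    - [[0,0,0],[0,0.0015,0],0]

```text
time: 4.45
ee_pos: [0.6105, -0.0383, 0.0832]
tcp_rot: [-90.2, 0.0, 87.2]
wrist_force: [-1.9, -0.0, 16.7]
opening: -0.0001
```

Emit:
play_rows:
  moves:
    - [[0,0,0],[0,-0.02,0],0]
    - [[0,0,0],[0,-0.05,0],0]
    - [[0,0,0],[0,-0.09,0],0]
    - [[0,0,0],[0,-0.13,0],55]
    - [[0,0,0],[0,-0.14,0],55]

```text
time: 4.95
ee_pos: [0.6106, -0.0383, 0.2253]
tcp_rot: [-90.3, 0.0, 87.2]
wrist_force: [0.1, -0.1, 1.1]
opening: 0.0284
```

Run:
```python
from h import *
go(mouth+.10*b,uy,-b)
```

```text
t 4.95 q [-3.6 13.3 18.8 95.2 -0.  -0.8] ee [ 0.6106 -0.0383  0.2253] rot [-9.032e+01  1.000e-02  8.719e+01] F [ 0.1 -0.1  1.1] open 0.0284
shift [-0.0025  0.0134  0.1144]
turn [-1.114e+01 -1.000e-02 -1.000e-02]
```

Emit:
play_rows:
  moves:
    - [[-3,0,0],[-0.0005,0,0.025],55]
    - [[-6,0,0],[-0.001,0,0.05],55]
    - [[-9,0,0],[-0.002,0,0.08],55]
    - [[-11.4,0,0],[-0.0025,0.005,0.105],55]
    - [[-11.4,0,0],[-0.0025,0.01,0.115],55]

```text
time: 5.45
ee_pos: [0.4921, -0.035, 0.2103]
tcp_rot: [-101.5, 0.0, 87.2]
wrist_force: [1.0, -0.4, 0.1]
opening: 0.0465
```

Run:
```python
from h import *
go(mouth+.02*b,uy,-b)
s=camera("scene");t=camera("top")
a=s["img"][100:220,150:290]
cv2.imwrite("pics/p3.png",cv2.cvtColor((255*(cv2.resize(a,(700,600),interpolation=2)/255.)**.6).astype('uint8'),cv2.COLOR_RGB2BGR))
a=t["img"][150:270,200:340]
cv2.imwrite("pics/p3t.png",cv2.cvtColor((255*(cv2.resize(a,(700,600),interpolation=2)/255.)**.6).astype('uint8'),cv2.COLOR_RGB2BGR))
```

```text
t 5.45 q [ -4.2 -14.9 -11.7  81.7   0.3  -1.4] ee [ 0.4921 -0.035   0.2103] rot [-101.49    0.     87.19] F [ 1.  -0.4  0.1] open 0.0465
shift [ 0.      0.0798 -0.0042]
turn [ 0.03 -0.01 -0.01]
```

View pics/p3.png

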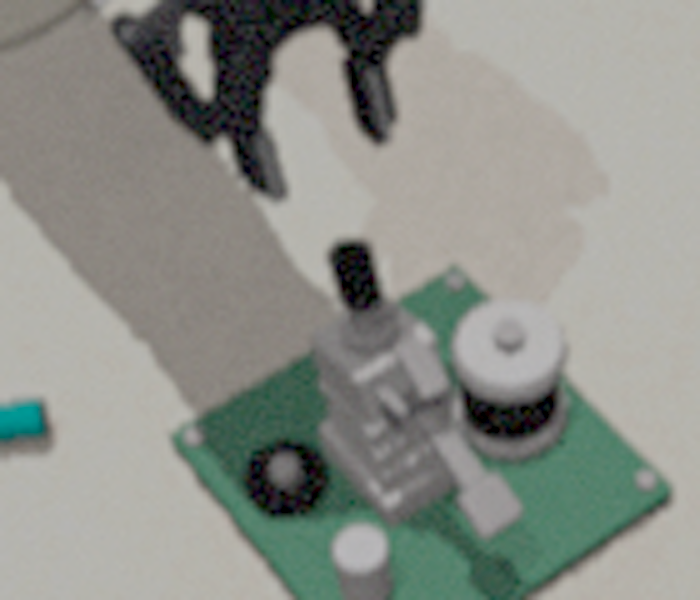

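View pics/p3t.png

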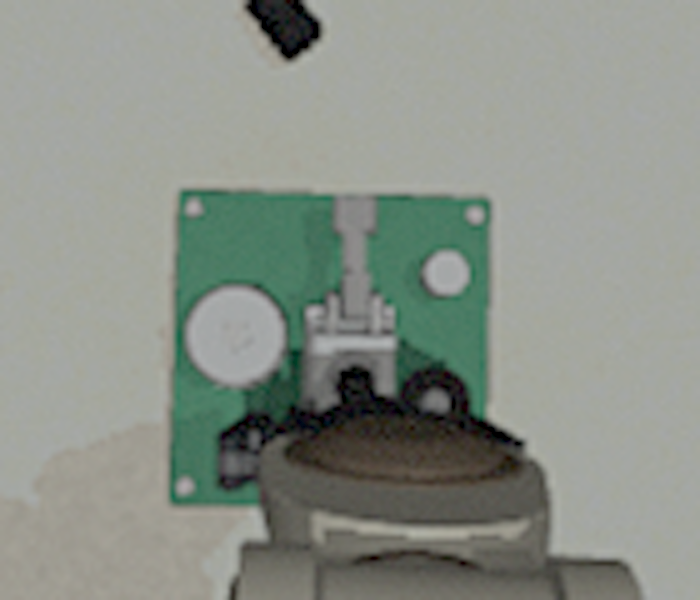

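Run:
```python
from h import *
s=camera("scene");t=camera("top")
P,e=tri(ray(s,248.2,201),ray(t,271,192.6));print(P,e)
for th in(.7,.65,.6,.5):
    a=.3-th  # arm angle about level
    q=piv+.060*(np.cos(a)*ux+np.sin(a)*uz); print(th,q,proj(s,q),proj(t,q))
```

```text
[ 0.60714387 -0.04072918  0.07674709] 0.001779550794909854
0.7 [ 0.60838364 -0.04068688  0.07807405] [248.16822341 201.06775651] [270.73721924 191.93985722]
0.65 [ 0.60948103 -0.04074055  0.08086528] [248.43744259 200.76443123] [270.78643897 191.45041673]
0.6 [ 0.61043772 -0.04078734  0.08370794] [248.67159303 200.40663004] [270.83561951 191.00580164]
0.5 [ 0.61191975 -0.04085982  0.08951899] [249.0308892  199.52920386] [270.93340259 190.25652711]
```

Emit:
play_rows:
  moves:
    - [[0,0,0],[0,0.005,-0.002],55]
    - [[0,0,0],[0,0.015,-0.004],55]
    - [[0,0,0],[0,0.025,-0.004],55]
    - [[0,0,0],[0,0.03,-0.004],55]
    - [[0,0,0],[0,0.03,-0.004],55]

```text
time: 6.15
ee_pos: [0.5042, -0.0355, 0.1806]
tcp_rot: [-101.3, -0.0, 87.2]
wrist_force: [0.0, 0.5, -0.9]
opening: 0.0469
```

Run:
```python
from h import *
go(mouth+.02*b,uy,-b)
s=camera("scene")
a=s["img"][100:220,150:290]
cv2.imwrite("pics/p4.png",cv2.cvtColor((255*(cv2.resize(a,(700,600),interpolation=2)/255.)**.6).astype('uint8'),cv2.COLOR_RGB2BGR))
```

```text
t 6.15 q [ -4.2 -13.4 -13.8  78.4   0.3  -1.4] ee [ 0.5042 -0.0355  0.1806] rot [-101.26   -0.     87.2 ] F [ 0.   0.5 -0.9] open 0.0469
shift [-0.0001  0.0483  0.0015]
turn [-0.2 -0.   0. ]
```

View pics/p4.png

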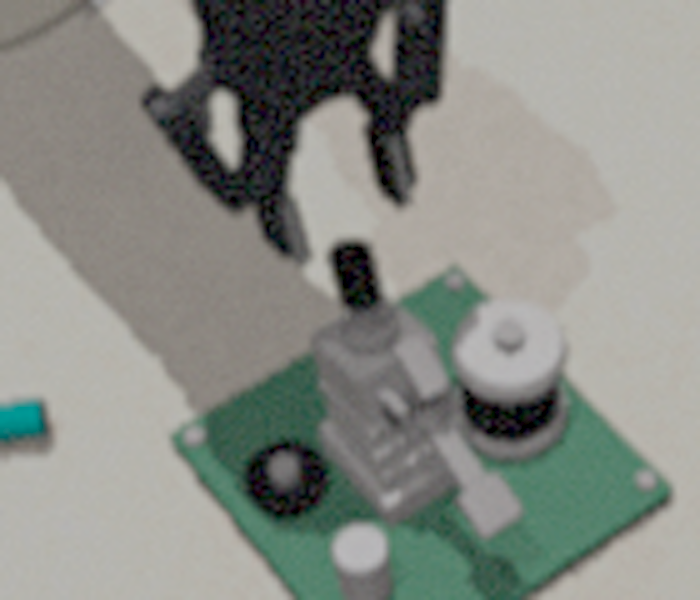

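Emit:
play_rows:
  moves:
    - [[-0.2,0,0],[0,0.012,0.001],55]
    - [[-0.2,0,0],[0,0.024,0.0015],55]
    - [[-0.2,0,0],[0,0.036,0.0015],55]
    - [[-0.2,0,0],[0,0.046,0.0015],55]
    - [[-0.2,0,0],[0,0.048,0.0015],55]

```text
time: 6.7
ee_pos: [0.5119, -0.0359, 0.1329]
tcp_rot: [-101.5, -0.0, 87.2]
wrist_force: [-0.0, -0.2, -0.4]
opening: 0.0471
```

Run:
```python
from h import *
go(mouth+.02*b,uy,-b)
s=camera("scene")
a=s["img"][100:220,150:290]
cv2.imwrite("pics/p5.png",cv2.cvtColor((255*(cv2.resize(a,(700,600),interpolation=2)/255.)**.6).astype('uint8'),cv2.COLOR_RGB2BGR))
```

```text
t 6.7 q [ -4.2 -12.6 -18.4  72.8   0.3  -1.3] ee [ 0.5119 -0.0359  0.1329] rot [-101.47   -0.     87.2 ] F [-0.  -0.2 -0.4] open 0.0471
shift [-0.0001  0.     -0.0002]
turn [ 0.01 -0.01  0.  ]
```

View pics/p5.png

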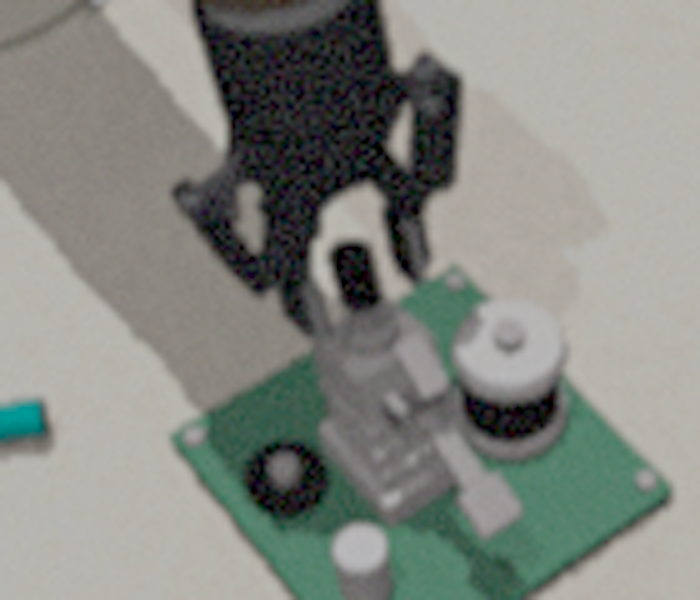

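Emit:
play_rows:
  moves:
    - [[0,0,0],[0,0,0],40]
    - [[0,0,0],[0,0,0],30]
    - [[0,0,0],[0,0,0],20]
    - [[0,0,0],[0,0,0],0]
    - [[0,0,0],[0,0,0],0]
  grip_force: 35

```text
time: 7.25
ee_pos: [0.5128, -0.0359, 0.1355]
tcp_rot: [-101.7, -0.0, 87.2]
wrist_force: [-1.5, 0.5, 4.7]
opening: 0.0213
```

Emit:
play_rows:
  moves:
    - [[0,0,0],[0,0,0],0]
    - [[0,0,0],[0,0,0],0]
    - [[0,0,0],[0,0,0],0]
    - [[0,0,0],[0,0,0],0]
    - [[0,0,0],[0,0,0],0]

```text
time: 7.75
ee_pos: [0.5128, -0.0359, 0.1355]
tcp_rot: [-101.7, -0.0, 87.2]
wrist_force: [-1.0, 1.1, 6.0]
opening: 0.0211
```

Run:
```python
from h import *
go(mouth+.02*b,uy,-b); R=rpy(*get_obs()["tcp_rot"])
o=get_obs(); print(R.T@o["wrist_force"],R.T@o["torque"])
s=camera("scene")
a=s["img"][100:220,150:290]
cv2.imwrite("pics/p6.png",cv2.cvtColor((255*(cv2.resize(a,(700,600),interpolation=2)/255.)**.6).astype('uint8'),cv2.COLOR_RGB2BGR))
```

```text
t 7.75 q [ -4.2 -12.7 -18.2  72.8   0.3  -1.3] ee [ 0.5128 -0.0359  0.1355] rot [-1.0167e+02 -1.0000e-02  8.7200e+01] F [-1.   1.1  6. ] open 0.0211
shift [-0.0001  0.0024  0.0011]
turn [ 0.21 -0.    0.01]
[ 1.02197661 -6.08051733 -0.18403287] [ 0.31640926  0.02231656 -0.19994483]
```

View pics/p6.png

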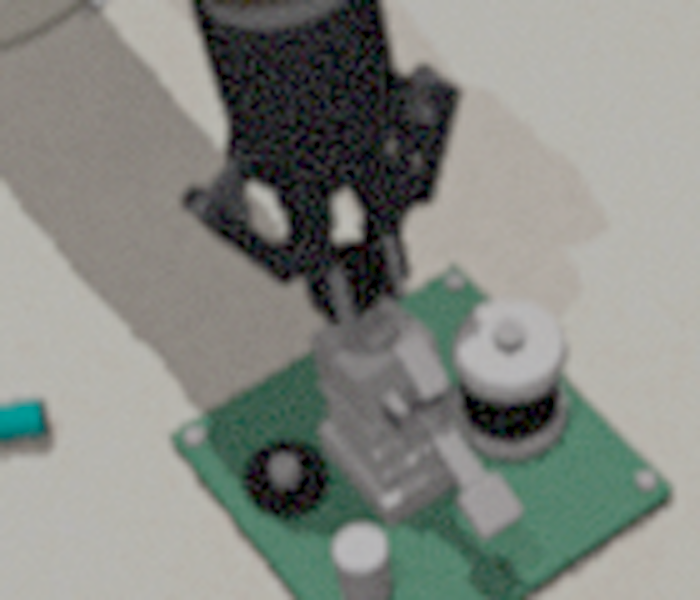

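Emit:
play_rows:
  moves:
    - [[0,0,0],[0,-0.002,0],0]
    - [[0,0,0],[0,-0.004,0],0]
    - [[0,0,0],[0,-0.006,0],0]
    - [[0,0,0],[0,-0.008,0],0]
    - [[0,0,0],[0,-0.01,0],0]

```text
time: 8.3
ee_pos: [0.5103, -0.0359, 0.1446]
tcp_rot: [-101.6, 0.0, 87.2]
wrist_force: [1.2, -0.5, -3.1]
opening: 0.0212
```

```bash
cat >> h.py <<'E'
def st(nm=None):
    o=get_obs(); R=rpy(*o["tcp_rot"]); d=o["ee_pos"]-mouth
    print("t",o["time"],"along/bx/y mm",np.round(1e3*np.array([d@b,d@bx,d@uy]),2),"roll",o["tcp_rot"][0],"Ftool",np.round(R.T@o["wrist_force"],1),"M",np.round(R.T@o["torque"],2),"open",o["opening"])
    if nm:
        s=camera("scene"); a=s["img"][90:210,150:290]
        cv2.imwrite(nm,cv2.cvtColor((255*(cv2.resize(a,(700,600),interpolation=2)/255.)**.6).astype('uint8'),cv2.COLOR_RGB2BGR))
E
python3 -c "
from h import *
st('pics/p7.png')"
```

```text
t 8.3 along/bx/y mm [31.81  0.53 -0.  ] roll -101.57644658500108 Ftool [-0.5  3.3 -0.6] M [ 0.1  -0.02 -0.13] open 0.021170054122353926
```

View pics/p7.png

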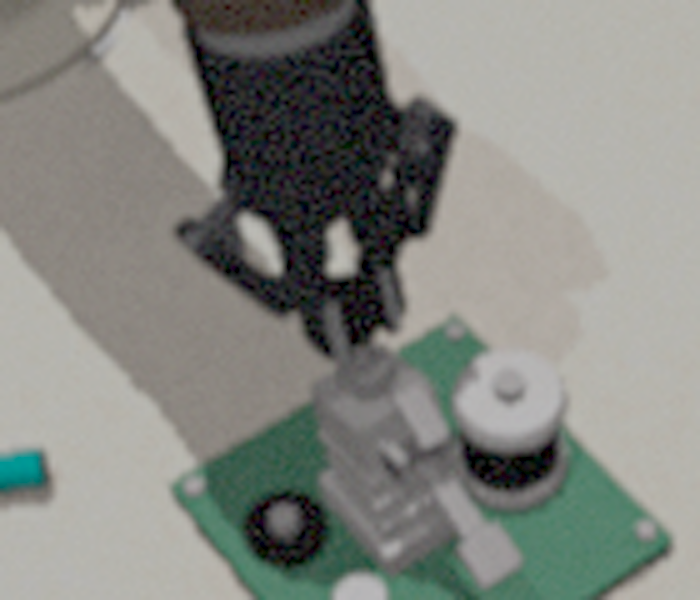

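Emit:
play_rows:
  moves:
    - [[0,0,0],[0,-0.003,0],0]
    - [[0,0,0],[0,-0.007,0],0]
    - [[0,0,0],[0,-0.011,0],0]
    - [[0,0,0],[0,-0.014,0],0]
    - [[0,0,0],[0,-0.017,0],0]

```text
time: 8.85
ee_pos: [0.507, -0.0357, 0.1616]
tcp_rot: [-101.6, 0.0, 87.2]
wrist_force: [-0.1, 0.6, -2.1]
opening: 0.0208
```

```bash
python3 -c "
from h import *
st('pics/p8.png')"
```

```text
t 8.85 along/bx/y mm [ 4.918e+01  6.200e-01 -1.000e-02] roll -101.60363470885974 Ftool [0.6 2.  0.5] M [ 0.2  -0.06 -0.06] open 0.02077723628272486
```

View pics/p8.png

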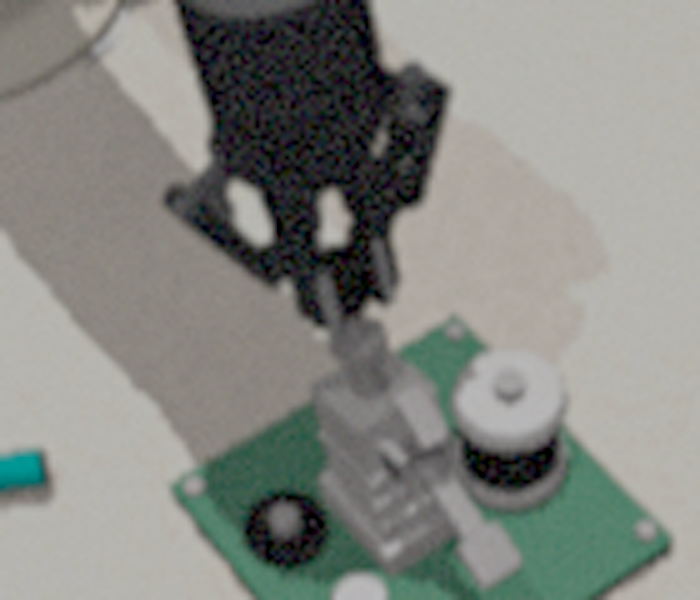

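Emit:
play_rows:
  moves:
    - [[0,0,0],[0,-0.004,0],0]
    - [[0,0,0],[0,-0.008,0],0]
    - [[0,0,0],[0,-0.012,0],0]
    - [[0,0,0],[0,-0.015,0],0]
    - [[0,0,0],[0,-0.0152,0],0]

```text
time: 9.4
ee_pos: [0.5041, -0.0356, 0.1767]
tcp_rot: [-101.6, 0.0, 87.2]
wrist_force: [0.1, 0.1, -2.1]
opening: 0.0209
```

```bash
python3 -c "
from h import *
st('pics/p9.png')"
```

```text
t 9.4 along/bx/y mm [ 6.453e+01  7.700e-01 -1.000e-02] roll -101.6309841179844 Ftool [0.1 2.  0.3] M [ 0.26 -0.06  0.03] open 0.020906304611453954
```

View pics/p9.png

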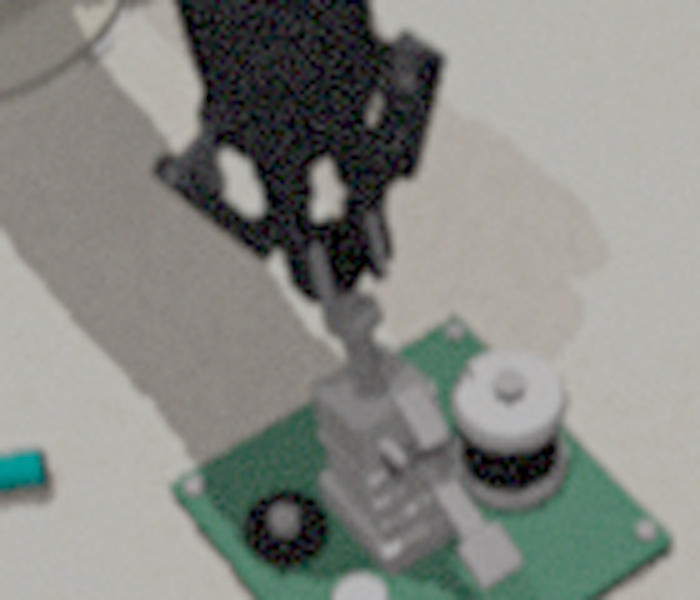

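```bash
python3 -c "
from h import *
s=camera('scene')
for d in(0,.036,.039,.042,.045): print(d,(proj(s,mouth+(d+.003)*b)-[150,90])*5)
a=s['img'][135:180,205:245]
cv2.imwrite('pics/p10.png',cv2.cvtColor((255*(cv2.resize(a,(520,585),interpolation=2)/255.)**.6).astype('uint8'),cv2.COLOR_RGB2BGR))
for d in(-.036,-.030,0,.006): print(d,(proj(s,mouth+(.042+d)*b)-[205,135])*13)
print((proj(s,mouth)-[205,135])*13)
"
```

```text
0 [370.87163771 380.64235978]
0.036 [356.42359549 324.22337234]
0.039 [355.1760662  319.35182381]
0.042 [353.92157923 314.45310577]
0.045 [352.66007618 309.5269903 ]
-0.036 [246.22851337 392.80787226]
-0.03 [240.10371051 368.89077887]
0 [208.45777213 245.3147419 ]
0.006 [201.91619807 219.77017478]
[252.2877409  416.46889683]
```

View pics/p10.png

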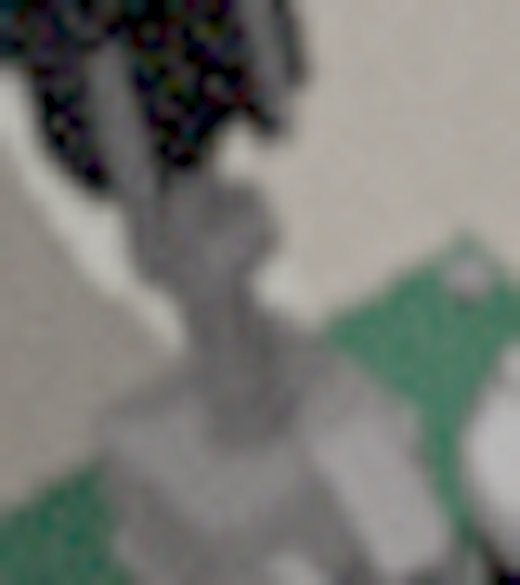

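Emit:
play_rows:
  moves:
    - [[0,0,0],[0,0,0],0]
    - [[0,0,0],[0,0,0],0]
    - [[0,0,0],[0,0,0],0]
    - [[0,0,0],[0,0,0],0]
    - [[0,0,0],[0,0,0],0]

```text
time: 10.0
ee_pos: [0.504, -0.0356, 0.1761]
tcp_rot: [-101.6, -0.0, 87.2]
wrist_force: [1.1, -0.5, -2.0]
opening: 0.0208
```

```bash
python3 -c "
from h import *
st()
s=camera('scene')
cv2.imwrite('pics/p11.png',cv2.cvtColor((255*(s['img']/255.)**.6).astype('uint8'),cv2.COLOR_RGB2BGR))
a=cv2.imread('pics/scene0.png');b_=cv2.cvtColor(s['img'],cv2.COLOR_RGB2BGR)
for n,(x0,y0,x1,y1) in dict(can=(120,255,170,300),bearing=(90,230,130,270),pulley=(300,115,335,145)).items(): print(n,np.abs(a[y0:y1,x0:x1].astype(int)-b_[y0:y1,x0:x1]).mean())
"
```

```text
t 10.0 along/bx/y mm [6.395e+01 5.800e-01 3.000e-02] roll -101.5972693562145 Ftool [-0.5  2.2 -0.7] M [ 0.13  0.01 -0.06] open 0.020834887641751672
can 6.803259259259259
bearing 6.8225
pulley 6.669206349206349
```

View pics/p11.png

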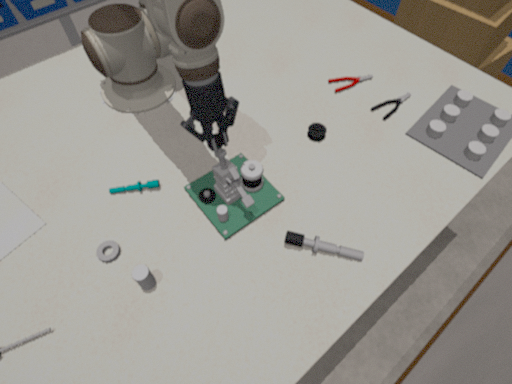

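```bash
python3 -c "
from workcell import job_done
print(job_done())"
```

```text
the job is handed in; nothing more can be done
None
```

I pressed the latch lever down to its stop and drew the rod about 42 mm. I then handed the job in at about 10 s, still holding the rod by its knob.

- **Latch:** The force on the pad climbed to about 17 N with almost no further travel. The two camera views put the pad within about 2 mm of where it should be at the 0.70 stop.
- **Rod:** I gripped the knob along the bore's axis with 35 N and pulled straight out. The side force at the wrist was 1 N or less at each stop during the pull. By the arm's reading the draw is 41.6 mm after settling. In the picture the collar sits where a 42 mm draw predicts, to within a millimetre or two. The groove was too blurred in the image to see clearly, so that it stands clear of the mouth follows from the draw distance.
- **Loose parts:** Comparing the scene picture from before and after, the can, bearing and pulley show only image noise.
- **Deviations:** As the fingers closed they swung forward on the knob and pushed the arm back about 2.5 mm, with about 6 N at the wrist. I measured the draw from that position. The picture check agreed, and no check failed.

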